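Set the stacked copper dishes out on their firing trivets

TASK

Get the copper dishes ready for the kiln: take the stack apart and set each dish, still mouth down, on the steel trivet that fits it - the round ones on the three-armed trivets, the square ones on the four-armed, large on large and small on small. Each should sit level on the arms and centred inside the turned-up ends, the square ones turned so that each side faces an arm. Leave the medallion drying on its tile and the rinsing glass where they are.

Things in the scene. Friction and masses are not known exactly. Their poses are not given: they have to be found in the camera images.
- dish_square_large: Copper dish, mouth down: a flat-topped square cap, body 64 x 64 mm, total height 24 mm, upper edge rounded 4 mm; at the very bottom a rim 2 mm thick stands out 4 mm all round (72 x 72 mm over it). Bottom of the stack, on the bench. About 100 g. Origin: centre of its underside (mouth plane); z up; x and y along its sides.
- dish_round_large: Copper dish, mouth down: a flat-topped round cap, body 52 mm in diameter, total height 22 mm, upper edge rounded 4 mm; at the very bottom a rim 2 mm thick stands out 4 mm all round (60 mm over it). Stands on the large square dish. About 75 g. Origin: centre of its underside (mouth plane); z up.
- dish_square_small: Copper dish, mouth down: a flat-topped square cap, body 36 x 36 mm, total height 20 mm, upper edge rounded 4 mm; at the very bottom a rim 2 mm thick stands out 4 mm all round (44 x 44 mm over it). Stands on the large round dish. About 50 g. Origin: centre of its underside (mouth plane); z up; x and y along its sides.
- dish_round_small: Copper dish, mouth down: a flat-topped round cap, body 24 mm in diameter, total height 20 mm, upper edge rounded 4 mm; at the very bottom a rim 2 mm thick stands out 4 mm all round (32 mm over it). Top of the stack, on the small square dish. About 30 g. Origin: centre of its underside (mouth plane); z up.
- trivet4_large: Stainless-steel firing trivet for the large square dish, loose. Four level arms 12 mm wide, tops 12 mm above the bench; each ends in an upright plate 2.5 mm thick, its foot below and its turned-up end above (to 19 mm above the bench). Inner faces of the turned-up ends 45 mm from the centre. Origin: under its centre at bench height; z up; its arms lie along +x, +y, -x and -y.
- trivet3_large: Stainless-steel firing trivet for the large round dish, loose. Three level arms 12 mm wide, tops 12 mm above the bench; each ends in an upright plate 2.5 mm thick, its foot below and its turned-up end above (to 19 mm above the bench). Inner faces of the turned-up ends 39 mm from the centre. Origin: under its centre at bench height; z up; one arm lies along +x, the others at 120 degrees to it.
- trivet4_small: Stainless-steel firing trivet for the small square dish, loose. Four level arms 10 mm wide, tops 12 mm above the bench; each ends in an upright plate 2.5 mm thick, its foot below and its turned-up end above (to 19 mm above the bench). Inner faces of the turned-up ends 31 mm from the centre. Origin: under its centre at bench height; z up; its arms lie along +x, +y, -x and -y.
- trivet3_small: Stainless-steel firing trivet for the small round dish, loose. Three level arms 10 mm wide, tops 12 mm above the bench; each ends in an upright plate 2.5 mm thick, its foot below and its turned-up end above (to 19 mm above the bench). Inner faces of the turned-up ends 25 mm from the centre. Origin: under its centre at bench height; z up; one arm lies along +x, the others at 120 degrees to it.
- drying_tile: White ceramic tile 70 x 70 x 8 mm, loose on the bench, with a round blue enamelled medallion (42 mm across, 4 mm high) drying on it: to be left alone. Origin: centre of the tile's underside.
- rinse_glass: Empty clear rinsing glass, open at the top, 66 mm across and 75 mm high, loose on the bench: to be left alone. Origin: centre of its underside.
There are look-alikes about, which are no part of the job. Leave any purple look-alike of the dish_round_large alone. What is shaped like the dish_square_small but turquoise is not meant.

How it is judged (in metres and radians):
At the end, for the whole second after the job is handed in: Every dish rests on the arms of its own trivet (its underside 8 to 16 mm above the trivet's), within 10 mm of the trivet's centre and level within 0.1 rad, mouth down; each square dish has its sides facing the arms within 0.26 rad; all trivets stand upright on the bench; everything is at rest (horizontal distance between dish_square_large and trivet4_large below 0.01 m and z of dish_square_large in the frame of trivet4_large between 0.008 and 0.016 m and angle between each of dish_square_large, trivet4_large, dish_round_large, trivet3_large, dish_square_small, trivet4_small, dish_round_small, trivet3_small's own z axis and vertical below 0.1 rad and height (world z) of each of trivet4_large, trivet3_large, trivet4_small, trivet3_small below 0.004 m and linear speed of each of dish_square_large, trivet4_large, dish_round_large, trivet3_large, dish_square_small, trivet4_small, dish_round_small, trivet3_small below 0.02 m/s and (angle between the x axis of dish_square_large and the x axis of trivet4_large, either way round below 0.26 rad or angle between the x axis of dish_square_large and the y axis of trivet4_large, either way round below 0.26 rad) and horizontal distance between dish_round_large and trivet3_large below 0.01 m and z of dish_round_large in the frame of trivet3_large between 0.008 and 0.016 m and horizontal distance between dish_square_small and trivet4_small below 0.01 m and z of dish_square_small in the frame of trivet4_small between 0.008 and 0.016 m and (angle between the x axis of dish_square_small and the x axis of trivet4_small, either way round below 0.26 rad or angle between the x axis of dish_square_small and the y axis of trivet4_small, either way round below 0.26 rad) and horizontal distance between dish_round_small and trivet3_small below 0.01 m and z of dish_round_small in the frame of trivet3_small between 0.008 and 0.016 m); the robot touches nothing.
It fails at once if the tile with the drying medallion is shifted by more than 15 mm or tipped (distance of drying_tile from where it was at the start of the episode above 0.015 m or angle between drying_tile's own z axis and vertical above 0.25 rad).
It fails at once if the rinsing glass is shifted by more than 20 mm or tipped (distance of rinse_glass from where it was at the start of the episode above 0.02 m or angle between rinse_glass's own z axis and vertical above 0.25 rad).
It also fails if it takes over 104 s, if anything falls off the work surface, if the arm or the gripper's body presses on something with over 40 N, if the wrist force passes 120 N, or if a joint passes its speed limit or range.

ROBOT

A 6-joint arm with a two-finger parallel gripper is mounted at the origin on the work surface. World frame = base frame: x ahead of the robot, y to its left, z up, the work surface at z = 0. Lengths are in m, angles in degrees, forces in N, time in s.
With the tool pointing down it reaches from about 0.4 to 0.825 m from the base axis. Payload 7 kg.
Tool frame: the origin (TCP) lies at the very end of the fingers, on their centre line; the grasp point (between the pads) lies 19 mm behind it; z points along the fingers, y is the line along which they close (so a half turn about z gives the same grasp; the last joint's range is limited). The gripper opens to 88 mm and grips with 3 to 60 N. Pads are 19 mm wide; open, the fingers measure 130 mm over their backs; the gripper's body (78 mm by 193 mm) begins 47 mm behind the grasp point.
Start: joints at [80.506, 20.546, 0.682, 0, -70.136, -16.507], TCP at [0.296, 0.607, 0.227] pointing down, gripper open.
Joint ranges: [-176.03, 176.03], [-82.01, 121.73], [-58.28, 71.71], [-173.87, 95.51], [-174.79, -0.11], [-173.66, 173.66]. Speed limits (degrees/s): [136.94, 136.94, 172.46, 180, 180, 180].

INTERFACE

Orientations are given as [roll, pitch, yaw] about the fixed x, y, z axes, in that order (R = Rz(yaw) Ry(pitch) Rx(roll)).
In Python, from plant import get_obs, snapshot, camera_params, close_job, boxes_of, cut_out, landmark_of gives the robot as it stands.
- The arm moves only by the shell command python3 -m inch 'ROWS' [OPENING]. ROWS is text: rows parted by semicolons, each of 6 numbers parted by spaces: the shift along the tool's x, y, z in units of 30 cm (1.0 is 30 cm), then the turn, a rotation vector about the tool's x, y, z in units of pi rad (1.0 is pi rad). A call has 1 to 10 rows; each row is the pose to reach, as a shift and turn from the pose commanded when the call began, along the tool's axes at that moment, turning the shorter way round; what a row does not reach only later rows make up. A row lasts 1/12 s, in which the tool goes at most 41.7 mm and 7.16 degrees, less where a joint would pass 70% of its speed; a pose out of reach is approached as far as the arm can. A call with a number of a shift or a turn outside -1 to 1 is refused whole. A call with a gripper value outside its range is refused whole. OPENING is the closure, from -1 (fully open) to 1 (shut), set as the call begins (- or left out, the last holds). The fingers move at their own pace and stop on an object; the grip force is fixed at half the most. Time passes only in rows, so rows that repeat a pose let the fingers close. It gives the time, the measured TCP pose, the force, the opening and the grip force at its end, in the units of the state.
- get_obs(): the state, without advancing time (a new reading comes with each control period).
- snapshot(name): name is "scene" or "top" or "wrist"; returns the picture (480x640x3 uint8, red, green, blue); there is no depth.
- camera_params(name): a dict with "mtx" (3x3 intrinsics, pixels), "rvec" (rotation vector, rad) and "tvec" (3), from world to camera coordinates, as OpenCV has them. Camera axes: x right, y down, z forward; pixel columns grow to the right and rows downward; lengths in m; the calibration is good to about 2 mm. The wrist camera is an equidistant fisheye: a pixel r from the principal point sees the ray r / f radians off the axis. A picture is of the moment at which its call begins: read the wrist's pose just before it. camera_params takes no time and is no camera call; for the wrist camera it gives the pose at the moment of the call.
- close_job(): hands the job in; it is judged then, once.
Trained networks look in the newest picture that a camera, given by its name, has taken for a name from the list of things; names that differ only in an ending like _2 or _b are one class to them, and where a whole thing is asked for, a point or a joint stands for the part that bears it (a point fixed in the world has none). Each returns a list of dicts, best first, with "p" (0 to 1); they miss things now and then, are a little off and sometimes report something else, mostly with a low value. They report only what shows in the picture. A call takes as long as a camera call. They do not tell look-alikes from the thing itself.
- boxes_of(camera, thing): "rect" ([left, top, width, height] in pixels, round what is visible of it).
- cut_out(camera, thing): "pixels" (480x640 bool, what is visible of it) and "rect" ([left, top, width, height] in pixels, round what is visible of it).
- landmark_of(camera, thing): "uv" ([column, row] in pixels: a listed point, or the origin of a listed thing).
The state is a dict: "clock": time; "joint_pos": joint angles; "qvel": joint speeds; "tau": joint torques, N m; "tool_pos": TCP position; "orientation": TCP orientation; "force": force on the tool from outside, world axes, zero at the start; "moment": the same for the moment, N m; "opening": finger opening in m; "gripper_force": force on a finger pad.
Only numpy, scipy, OpenCV 4.12 (cv2) and the standard library are available. Lean on these libraries where they do the work, as an engineer would, in place of code of your own. Each camera call takes 0.05 s, during which the arm holds its last target. There are 200 camera calls.

## Working session

There is one attempt and no reset: what is moved stays moved. The work goes in short steps, Python scripts to look and compute and a shell command to move; the robot and the scene stay as the last step left them, time stands still between calls to the robot, and variables do not carry over. Pictures are saved under pics/ and viewed, at most 14 in all, crops included, and the job is handed in when it is done.

```bash
mkdir -p pics; ls; python3 - <<'E'
from plant import *
import cv2,numpy as np
for c in ("scene","top"):
    im=snapshot(c); cv2.imwrite(f"pics/{c}0.png",im[:,:,::-1])
    p=camera_params(c); print(c,p)
o=get_obs(); print(o)
E
```

```text
pics
scene {'mtx': array([[550.10724061,   0.        , 325.12553792],
       [  0.        , 550.10724061, 250.7645633 ],
       [  0.        ,   0.        ,   1.        ]]), 'rvec': array([ 1.27351888,  2.1167774 , -1.01948606]), 'tvec': array([ 0.19768763, -0.26817619,  1.57215096])}
top {'mtx': array([[489.08889412,   0.        , 321.29863751],
       [  0.        , 489.08889412, 233.78897805],
       [  0.        ,   0.        ,   1.        ]]), 'rvec': array([ 2.11669635, -2.1511021 ,  0.13064486]), 'tvec': array([0.08462598, 0.56925927, 0.94601835])}
{'clock': 0.1, 'joint_pos': array([ 8.05074435e+01,  2.05870778e+01,  6.39124891e-01, -1.73524898e-02,
       -7.01362084e+01, -1.65043391e+01]), 'qvel': array([-0.07778373, -0.10787851,  0.14356262, -0.0182405 ,  0.08007146,
       -0.04951684]), 'tau': array([-1.90926177e-03, -5.84163237e+01,  2.93749845e+01,  7.01553315e+00,
        1.01293274e-02, -4.93207472e-05]), 'tool_pos': array([0.29572934, 0.60628143, 0.22572122]), 'orientation': array([ 1.79914672e+02, -8.27011071e-03, -2.60027976e+01]), 'force': array([ 0.19724753,  0.64264397, -0.08570895]), 'moment': array([-0.03921928, -0.01955107,  0.00101995]), 'gripper_force': 0.0, 'opening': 0.08784604307849779}
```

View pics/scene0.png

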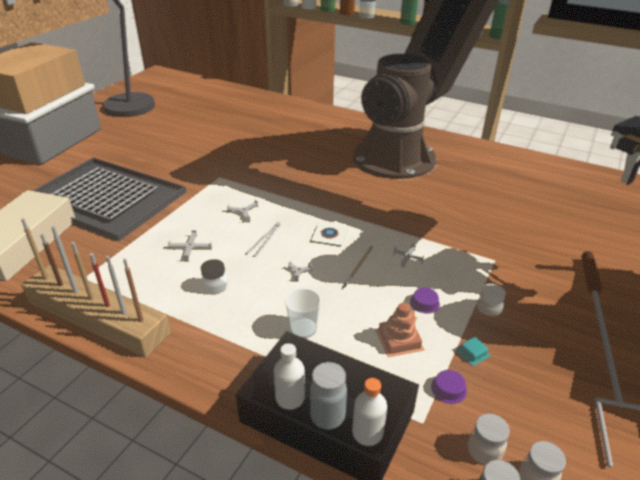

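View pics/top0.png

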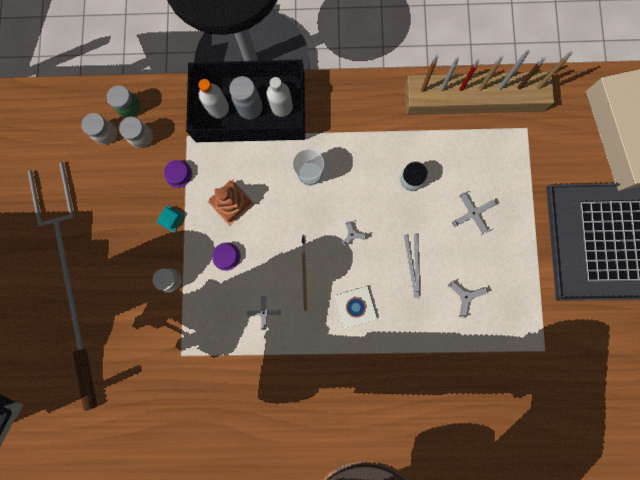

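The stack is at top-view pixel (230,200). The trivets are at (475,212) large 4-arm, (467,296) large 3-arm, (263,313) small 4-arm and (353,233) small 3-arm. The glass is at (309,167) and the tile at (355,307). The purple look-alikes at (178,173) and (226,256) and the turquoise one at (170,218) are not meant, because the dishes are the copper ones in the stack.

```bash
cat > h.py <<'E'
from plant import *
import cv2,numpy as np
from scipy.spatial.transform import Rotation as Rn
from scipy.optimize import minimize
def proj(P,cam="top",p=None):
    p=p or camera_params(cam); return cv2.projectPoints(np.float64(P).reshape(-1,1,3),p["rvec"],p["tvec"],p["mtx"],None)[0].reshape(-1,2)
def toworld(uv,z,cam="top"):
    p=camera_params(cam); R=cv2.Rodrigues(p["rvec"])[0]; c=-R.T@p["tvec"]
    d=R.T@np.linalg.inv(p["mtx"])@np.array([*uv,1.]); return (c+d*(z-c[2])/d[2])[:2]
def trivpolys(n,L,w):
    out=[]
    for k in range(n):
        a=2*np.pi*k/n; R=np.array([[np.cos(a),-np.sin(a)],[np.sin(a),np.cos(a)]])
        out.append((np.array([[0,-w/2],[L+2.5,-w/2],[L+2.5,w/2],[0,w/2]])@R.T,.0125))
        out.append((np.array([[L,-w/2],[L+2.5,-w/2],[L+2.5,w/2],[L,w/2]])@R.T,.019))
    return out
S=4
def render(polys,x,y,a,p):
    m=np.zeros((480*S,640*S),np.uint8); R=np.array([[np.cos(a),-np.sin(a)],[np.sin(a),np.cos(a)]])
    for q,z in polys:
        P=np.c_[q@R.T+[x,y],np.full(len(q),z)]
        cv2.fillConvexPoly(m,np.int32(np.round((proj(P,p=p)+.5)*S)),255)
    return cv2.resize(m,(640,480),interpolation=cv2.INTER_AREA)/255.
TR={"trivet4_large":(4,45,12),"trivet3_large":(3,39,12),"trivet4_small":(4,31,10),"trivet3_small":(3,25,10)}
def fit(polys,mask,xy,n):
    p=camera_params("top"); best=None; M=mask.astype(float)
    f=lambda v: -np.minimum(r:=render(polys,v[0]/1e3,v[1]/1e3,v[2],p),M).sum()/np.maximum(r,M).sum()
    c=sorted((f([*xy*1e3,a]),a) for a in np.arange(0,2*np.pi/n,.1))[:3]
    rs=[minimize(f,[*xy*1e3,a],method="Nelder-Mead",options=dict(initial_simplex=np.array([[*xy*1e3,a]]*4)+np.vstack([np.zeros(3),np.diag([4,4,.1])]),maxiter=120)) for _,a in c]
    r=min(rs,key=lambda r:r.fun); return r.x[:2]/1e3,np.degrees(r.x[2])%(360/n),-r.fun
def go(dpos,dyaw=0):  # world delta -> tool units from commanded-ish pose
    o=get_obs(); 
E
cat > m.py <<'E'
from h import *
snapshot("top"); im=snapshot("top")
for t,(n,L,w) in TR.items():
    for d in cut_out("top",t)[:4]:
        m=d["pixels"]; c=np.argwhere(m).mean(0)[::-1]
        print(t,round(d["p"],2),d["rect"],*(fit(trivpolys(n,L*1e-3,w*1e-3),m,toworld(c,.012),n)))
for t,zt,zb in (("dish_round_small",.086,.066),("dish_square_small",.066,.046),("dish_round_large",.046,.024),("dish_square_large",.024,0)):
    for d in cut_out("top",t)[:3]:
        m=d["pixels"].astype(np.uint8); r=cv2.minAreaRect(np.argwhere(m)[:,::-1].astype(np.float32))
        pts=cv2.boxPoints(r); e=toworld(pts[1],zb)-toworld(pts[0],zb)
        print(t,round(d["p"],2),d["rect"],"rim-rect centre",toworld(r[0],zb),"yaw",np.degrees(np.arctan2(e[1],e[0]))%90, r[1])
    for d in landmark_of("top",t)[:3]: print("  lm",d["p"],d["uv"],toworld(d["uv"],zb))
for t in("rinse_glass","drying_tile"):
    d=landmark_of("top",t)[0]; print(t,d,toworld(d["uv"],0))
cv2.imwrite("pics/crop0.png",cv2.resize(im[150:290,150:290],(600,600),interpolation=cv2.INTER_CUBIC)[:,:,::-1])
E
python3 m.py
```

```text
trivet4_large 0.71 [452.5, 193.0, 40.0, 43.5] [ 0.613924   -0.24070654] 26.90159982987184 0.05666244341828584
trivet3_large 0.87 [449.2, 281.2, 38.4, 35.4] [ 0.44125596 -0.21480996] 45.9456783032642 0.06765428712204845
trivet4_small 0.88 [246.1, 294.7, 35.4, 35.8] [0.41587359 0.19743292] 0.1980266837026079 0.05124686720913557
trivet3_small 0.67 [341.1, 221.4, 26.0, 22.5] [0.57408904 0.0128191 ] 19.25474728900435 0.04156524493078806
dish_round_small 0.52 [215.9, 188.7, 15.1, 15.5] rim-rect centre [0.64935432 0.26915342] yaw 88.8263969691114 (14.0, 14.0)
dish_round_small 0.5 [447.6, 280.1, 35.2, 36.9] rim-rect centre [ 0.4323463  -0.19939898] yaw 76.15927838254872 (36.26251220703125, 31.670312881469727)
  lm 0.73 [224.6, 195.1] [0.64912454 0.26793936]
dish_square_small 0.68 [210.2, 180.7, 38.0, 43.4] rim-rect centre [0.63949173 0.25978156] yaw 43.74664920373914 (32.55403518676758, 33.52338409423828)
dish_square_small 0.62 [158.3, 206.6, 26.9, 22.9] rim-rect centre [0.6084357  0.38420971] yaw 65.02663150928588 (21.0190372467041, 19.677398681640625)
dish_square_small 0.58 [214.8, 185.4, 
[... 481 characters left out ...]
[0.70879727 0.37829195] yaw 88.73784149620104 (26.0, 27.0)
dish_round_large 0.62 [220.0, 191.0, 21.6, 22.8] rim-rect centre [0.64036894 0.25811947] yaw 50.103684762916096 (15.353075981140137, 27.886978149414062)
  lm 0.93 [224.7, 253.9] [0.53507074 0.2753801 ]
  lm 0.77 [173.9, 174.8] [0.70503791 0.38585175]
  lm 0.59 [227.6, 200.7] [0.64682908 0.27092722]
dish_square_large 0.62 [209.4, 180.1, 43.4, 43.3] rim-rect centre [0.65081062 0.26938712] yaw 45.456046061708285 (33.941123962402344, 34.64822769165039)
  lm 0.78 [235.1, 202.6] [0.64767494 0.25999276]
rinse_glass {'uv': [307.3, 169.1], 'p': 0.79} [0.71825997 0.10458913]
drying_tile {'uv': [355.5, 307.0], 'p': 0.68} [0.42309777 0.00810646]
```

View pics/crop0.png

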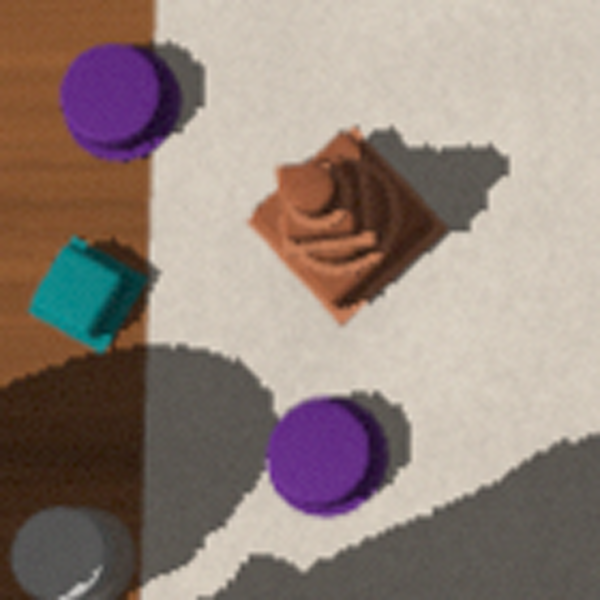

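The stack is copper, with the large square turned about 45°. The purple and turquoise pieces stand apart from it. My fit has a unit bug, so I'm fixing that next.

```bash
sed -i 's/L+2\.5/L+.0025/g; /^def go/,$d' h.py
cat >> h.py <<'E'
def rows(x,y,z,yaw):
    "delta from current pose to TCP x,y,z and tool yaw (R=Rz(yaw)Rx(180)), in move units"
    o=get_obs(); R0=Rn.from_euler("xyz",o["orientation"],degrees=True)
    y0=o["orientation"][2]; dy=(yaw-y0+90)%180-90
    R1=Rn.from_euler("xyz",[180,0,y0+dy],degrees=True)
    d=R0.inv().apply(np.array([x,y,z])-o["tool_pos"])/.3; w=(R0.inv()*R1).as_rotvec()/np.pi
    print("row",np.round(d,4),np.round(w,4),"j6",o["joint_pos"][5].round(1),"dyaw",round(dy,1))
E
python3 - <<'E'
from h import *
im=snapshot("top")
for t,(n,L,w) in TR.items():
    d=cut_out("top",t)[0]
    m=d["pixels"]; c=np.argwhere(m).mean(0)[::-1]
    x,a,s=fit(trivpolys(n,L*1e-3,w*1e-3),m,toworld(c,.012),n)
    print(t,round(d["p"],2),x,a,s)
rows(.650,.268,.20,45)
E
```

```text
trivet4_large 0.59 [ 0.61438258 -0.2410968 ] 27.757379610161745 0.8669032208298563
trivet3_large 0.78 [ 0.44143538 -0.21494697] 46.48108991056772 0.8280966685610675
trivet4_small 0.86 [0.41566686 0.19775396] 0.26433859676012617 0.884892003011176
trivet3_small 0.51 [0.57369087 0.01343325] 17.80880575097233 0.8209651634011229
row [1.5557 0.4971 0.0885] [ 0.      0.     -0.3944] j6 -16.5 dyaw 71.0
```

```bash
python3 -m inch '0.98 0.313 0 0 0 0.105;0.98 0.313 0 0 0 0.105;0.98 0.313 0 0 0 0.105;0.98 0.313 0 0 0 0.105;0.98 0.313 0 0 0 0.105;0.98 0.313 0 0 0 0.105;0.98 0.313 0 0 0 0.105;0.98 0.313 0 0 0 0.105;0.98 0.313 0 0 0 0.105' -1; python3 -c "
from h import *
rows(.650,.268,.20,-45)"
```

```text
clock: 1.9
tool_pos: [0.5216, 0.3902, 0.2265]
orientation: [180.0, -0.0, -45.1]
force: [-0.7, 0.3, 0.3]
opening: 0.0875
gripper_force: 0.0
row [ 0.5905 -0.016   0.0887] [ 0.0001 -0.0002 -0.0008] j6 -9.1 dyaw 0.1
```

```bash
python3 -m inch '0.59 -0.016 0.08 0 0 0;0.59 -0.016 0.08 0 0 0;0.59 -0.016 0.08 0 0 0;0.59 -0.016 0.08 0 0 0;0.59 -0.016 0.08 0 0 0;0.59 -0.016 0.08 0 0 0;0.59 -0.016 0.08 0 0 0'; cat >> h.py <<'E'
def wproj(P,p=None):
    p=p or camera_params("wrist"); R=cv2.Rodrigues(p["rvec"])[0]; c=np.atleast_2d(P)@R.T+p["tvec"]
    th=np.arctan2(np.hypot(c[:,0],c[:,1]),c[:,2]); ph=np.arctan2(c[:,1],c[:,0]); m=p["mtx"]
    return np.c_[m[0,2]+m[0,0]*th*np.cos(ph),m[1,2]+m[1,1]*th*np.sin(ph)]
def wworld(uv,z,p=None):
    p=p or camera_params("wrist"); R=cv2.Rodrigues(p["rvec"])[0]; m=p["mtx"]
    a=(uv[0]-m[0,2])/m[0,0]; b=(uv[1]-m[1,2])/m[1,1]; th=np.hypot(a,b); k=np.sin(th)/max(th,1e-9)
    d=R.T@np.array([a*k,b*k,np.cos(th)]); c=-R.T@p["tvec"]; return (c+d*(z-c[2])/d[2])[:2]
E
python3 -c "
from h import *
p=camera_params('wrist'); im=snapshot('wrist'); cv2.imwrite('pics/w1.png',im[:,:,::-1]); print(p)
for t,zb in (('dish_round_small',.066),('dish_square_small',.046),('dish_round_large',.024),('dish_square_large',0)):
    for d in landmark_of('wrist',t)[:2]: print(t,d,wworld(d['uv'],zb,p))
rows(.649,.268,.075,-45)"
```

```text
clock: 2.48
tool_pos: [0.648, 0.2713, 0.2019]
orientation: [179.9, 0.0, -45.0]
force: [0.1, -0.1, 0.6]
opening: 0.0878
gripper_force: 0.0
{'mtx': array([[371.64829954,   0.        , 316.24902658],
       [  0.        , 371.64829954, 239.33918656],
       [  0.        ,   0.        ,   1.        ]]), 'rvec': array([-1.15240094,  2.78017421,  0.38712734]), 'tvec': array([0.64892879, 0.22749263, 0.44055435])}
dish_round_small {'uv': [316.9, 226.7], 'p': 0.91} [0.64667375 0.27069858]
dish_square_small {'uv': [253.1, 312.5], 'p': 0.87} [0.62664065 0.37661733]
dish_square_small {'uv': [319.7, 219.7], 'p': 0.71} [0.64582973 0.26802005]
dish_round_large {'uv': [388.8, 291.6], 'p': 0.92} [0.54111661 0.27412287]
dish_round_large {'uv': [194.8, 244.8], 'p': 0.75} [0.71117409 0.37519691]
row [0.0165 0.0079 0.4271] [-0.0002  0.      0.0011] j6 6.5 dyaw -0.2
```

View pics/w1.png

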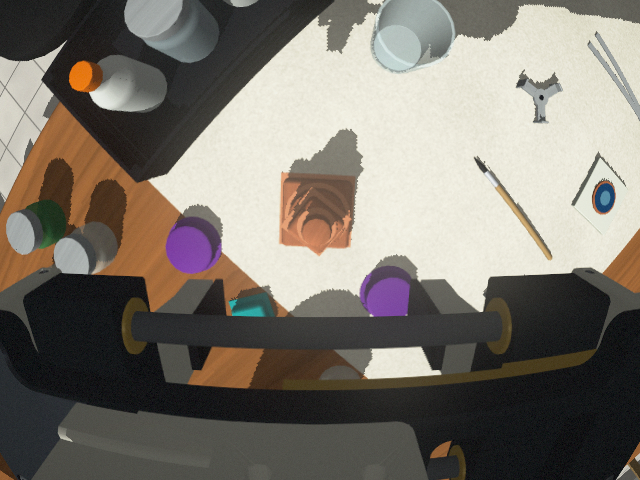

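The wrist view shows the stack centred near (316,215) px. The large square lines up with the gripper and the small square is turned roughly 45° to it. I'll descend on the top dish.

```bash
python3 -m inch '0.005 0.005 0.25 0 0 0;0.005 0.005 0.36 0 0 0;0.005 0.005 0.42 0 0 0;0.005 0.005 0.422 0 0 0;0.005 0.005 0.422 0 0 0'; python3 -m inch '0 0 0 0 0 0;0 0 0 0 0 0;0 0 0 0 0 0;0 0 0 0 0 0;0 0 0 0 0 0;0 0 0 0 0 0' 1;python3 -m inch '0 0 0 0 0 0;0 0 -0.04 0 0 0;0 0 -0.15 0 0 0;0 0 -0.28 0 0 0;0 0 -0.28 0 0 0'; python3 -c "
from h import *
rows(.574,.0132,.12,107.8-90)
rows(.574,.0132,.12,107.8-150)"
```

```text
clock: 3.15
tool_pos: [0.6462, 0.2695, 0.0743]
orientation: [179.7, 0.0, -44.8]
force: [0.4, 0.5, 1.8]
opening: 0.0876
gripper_force: 0.0
clock: 3.65
tool_pos: [0.6481, 0.2699, 0.0769]
orientation: [-179.9, -0.0, -44.9]
force: [-0.3, -0.2, 0.1]
opening: 0.0532
gripper_force: 0.0
clock: 4.07
tool_pos: [0.6518, 0.2713, 0.1697]
orientation: [-179.3, -0.3, -44.8]
force: [1.2, 1.4, 1.9]
opening: 0.0196
gripper_force: 0.0
row [0.4218 0.7949 0.1586] [-0.0025 -0.0033 -0.3479] j6 6.6 dyaw 62.6
row [0.4218 0.7949 0.1586] [-0.0036 -0.0015 -0.0145] j6 6.6 dyaw 2.6
```

```bash
python3 -m inch '0 0 0 0 0 0;0 0 0 0 0 0;0 0 0 0 0 0' -1; python3 -c "
from h import *
p=camera_params('wrist'); im=snapshot('wrist'); cv2.imwrite('pics/w2.png',cv2.resize(im[130:330,220:460],(720,600))[:,:,::-1])
for t,zb in (('dish_round_small',.066),):
    for d in landmark_of('wrist',t)[:2]: print(t,d,wworld(d['uv'],zb,p))
rows(.648,.270,.075,-45)"
```

```text
clock: 4.32
tool_pos: [0.6472, 0.2694, 0.1594]
orientation: [179.9, 0.0, -44.9]
force: [0.5, -0.3, -0.8]
opening: 0.0348
gripper_force: 0.0
dish_round_small {'uv': [313.6, 241.3], 'p': 0.63} [0.64757591 0.27053468]
row [ 0.0004 -0.0039  0.2794] [0.0006 0.0001 0.0005] j6 6.6 dyaw -0.1
```

View pics/w2.png

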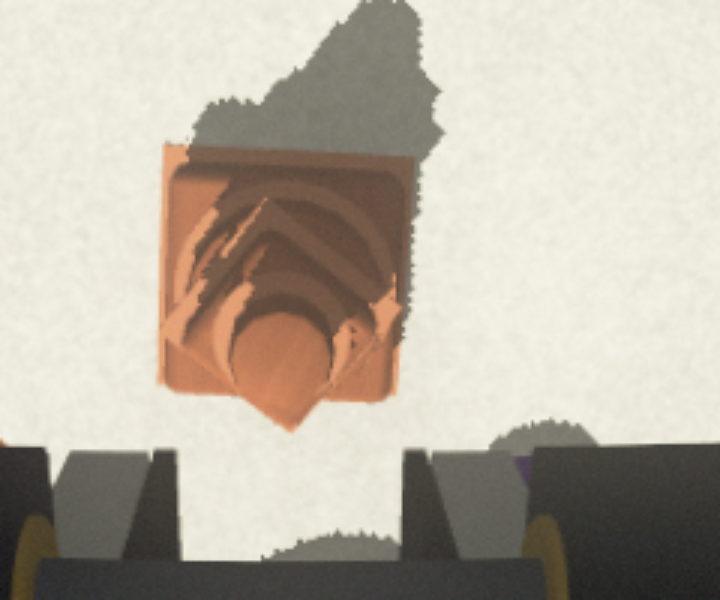

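The stack is intact (top dish at crop (280,360)). I'll descend again and close for longer.

```bash
python3 -m inch '0.0 -0.002 0.1 0 0 0;0.0 -0.002 0.2 0 0 0;0.0 -0.002 0.28 0 0 0;0.0 -0.002 0.28 0 0 0;0.0 -0.002 0.28 0 0 0' -0.1; python3 -m inch '0 0 0 0 0 0;0 0 0 0 0 0;0 0 0 0 0 0;0 0 0 0 0 0;0 0 0 0 0 0;0 0 0 0 0 0;0 0 0 0 0 0' 1
```

```text
clock: 4.83
tool_pos: [0.6473, 0.2693, 0.0742]
orientation: [179.7, 0.0, -44.9]
force: [0.6, 0.7, 0.7]
opening: 0.0481
gripper_force: 0.0
clock: 5.42
tool_pos: [0.6487, 0.2704, 0.0772]
orientation: [-179.9, -0.0, -44.9]
force: [-1.7, -0.3, 6.7]
opening: 0.0231
gripper_force: 30.0
```

```bash
python3 -m inch '0 0 -0.03 0 0 0;0 0 -0.1 0 0 0;0 0 -0.2 0 0 0;0 0 -0.25 0 0 0;0 0 -0.25 0 0 0'; python3 -c "
from h import *
rows(.574,.0132,.12,-42.2)"
```

```text
clock: 5.83
tool_pos: [0.6503, 0.2712, 0.1562]
orientation: [-179.6, -0.1, -44.9]
force: [0.2, -1.1, -0.3]
opening: 0.0227
gripper_force: 30.0
row [0.4262 0.7895 0.1164] [-0.0021 -0.0007 -0.0148] j6 6.6 dyaw 2.7
```

```bash
python3 -m inch '0.42 0.79 0.05 0 0 -0.014;0.42 0.79 0.05 0 0 -0.014;0.42 0.79 0.05 0 0 -0.014;0.42 0.79 0.05 0 0 -0.014;0.42 0.79 0.05 0 0 -0.014;0.42 0.79 0.05 0 0 -0.014;0.42 0.79 0.05 0 0 -0.014;0.42 0.79 0.05 0 0 -0.014;0.42 0.79 0.05 0 0 -0.014'; cat > tri.py <<'E'
from h import *
import sys
# see trivet from the wrist and refine its pose by rendering in the fisheye
t=sys.argv[1]; x0=np.array([float(sys.argv[2]),float(sys.argv[3])]); a0=np.radians(float(sys.argv[4])); n,L,w=TR[t]
p=camera_params('wrist'); im=snapshot('wrist')
ds=sorted(cut_out('wrist',t),key=lambda d:np.hypot(*(np.argwhere(d["pixels"]).mean(0)[::-1]-wproj([*x0,.012],p)[0])))
d=ds[0]; M=d["pixels"].astype(float); polys=trivpolys(n,L*1e-3,w*1e-3)
def rnd(v):
    m=np.zeros((480*S,640*S),np.uint8); c,s=np.cos(v[2]),np.sin(v[2]); R=np.array([[c,-s],[s,c]])
    for q,z in polys: cv2.fillConvexPoly(m,np.int32(np.round((wproj(np.c_[q@R.T+v[:2]/1e3,np.full(len(q),z)],p)+.5)*S)),255)
    return cv2.resize(m,(640,480),interpolation=cv2.INTER_AREA)/255.
f=lambda v:-np.minimum(r:=rnd(v),M).sum()/np.maximum(r,M).sum()
s=np.array([[*x0*1e3,a0]]*4)+np.vstack([np.zeros(3),np.diag([4,4,.1])])
r=minimize(f,s[0],method="Nelder-Mead",options=dict(initial_simplex=s,maxiter=120))
print(t,d["p"],d["rect"],"prior px",wproj([*x0,.012],p)[0].round(1),r.x[:2]/1e3,np.degrees(r.x[2]),-r.fun)
if len(sys.argv)>5: cv2.imwrite('pics/'+sys.argv[5],im[:,:,::-1])
E
python3 tri.py trivet3_small .574 .0132 17.8 w3.png; python3 -c "
from h import *
rows(.574,.0132,.12,-42.2)"
```

```text
clock: 6.58
tool_pos: [0.5696, 0.0121, 0.1361]
orientation: [-180.0, 0.0, -42.5]
force: [0.4, 0.3, -0.1]
opening: 0.0225
gripper_force: 30.0
trivet3_small 0.57 [277.4, 204.9, 72.2, 57.1] prior px [310.6 226.7] [0.57223868 0.0137809 ] 18.10283980788566 0.8365399297602689
row [ 0.0097 -0.0071  0.0537] [-0.0001 -0.     -0.0011] j6 26.6 dyaw 0.2
```

View pics/w3.png

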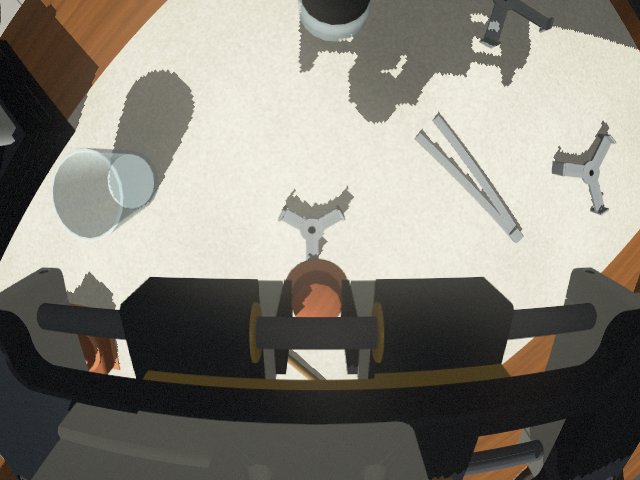

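The small trivet is at (312,230) px and the dish is held level at (318,290) px. I'm lowering it.

```bash
python3 -m inch '0.008 -0.007 0.1 0 0 0;0.008 -0.007 0.2 0 0 0;0.008 -0.007 0.3 0 0 0;0.008 -0.007 0.35 0 0 0;0.008 -0.007 0.36 0 0 0;0.008 -0.007 0.37 0 0 0;0.008 -0.007 0.37 0 0 0'; python3 -c "
from h import *
rows(.573,.0135,.0215,-42.2);o=get_obs();print(o['tool_pos'],o['force'])"
```

```text
clock: 7.27
tool_pos: [0.574, 0.014, 0.0252]
orientation: [-180.0, -0.0, -42.3]
force: [-0.4, -0.2, 0.5]
opening: 0.0224
gripper_force: 30.0
row [-0.0012  0.0035  0.0122] [-0.     -0.0001 -0.0006] j6 26.7 dyaw 0.1
[0.57397541 0.01403412 0.02516677] [-0.39089556 -0.22748592  0.48866307]
```

```bash
python3 -m inch '-0.001 0.003 0.006 0 0 0;-0.001 0.003 0.009 0 0 0;-0.001 0.003 0.011 0 0 0;-0.001 0.003 0.011 0 0 0;-0.001 0.003 0.011 0 0 0'
```

```text
clock: 7.68
tool_pos: [0.5733, 0.0131, 0.0232]
orientation: [-179.9, -0.1, -42.4]
force: [-2.1, 1.1, 4.9]
opening: 0.0222
gripper_force: 30.0
```

```bash
python3 -m inch '0 0 0 0 0 0;0 0 0 0 0 0;0 0 0 0 0 0;0 0 -0.1 0 0 0;0 0 -0.23 0 0 0;0 0 -0.36 0 0 0;0 0 -0.45 0 0 0;0 0 -0.45 0 0 0' -0.4; python3 -c "
from h import *
p=camera_params('wrist'); im=snapshot('wrist'); cv2.imwrite('pics/w4.png',cv2.resize(im[150:300,220:420],(800,600))[:,:,::-1])
for d in landmark_of('wrist','dish_round_small')[:2]: print(d,wworld(d['uv'],.012,p))
rows(.648,.270,.16,-45)"
```

```text
clock: 8.35
tool_pos: [0.576, 0.0133, 0.1636]
orientation: [-179.5, -0.4, -42.3]
force: [1.0, 0.6, 0.4]
opening: 0.0612
gripper_force: 0.0
{'uv': [321.0, 226.2], 'p': 0.81} [0.5715153  0.01273718]
row [-0.3932 -0.8009 -0.0037] [-0.001  -0.0004  0.0145] j6 26.8 dyaw -2.6
```

View pics/w4.png

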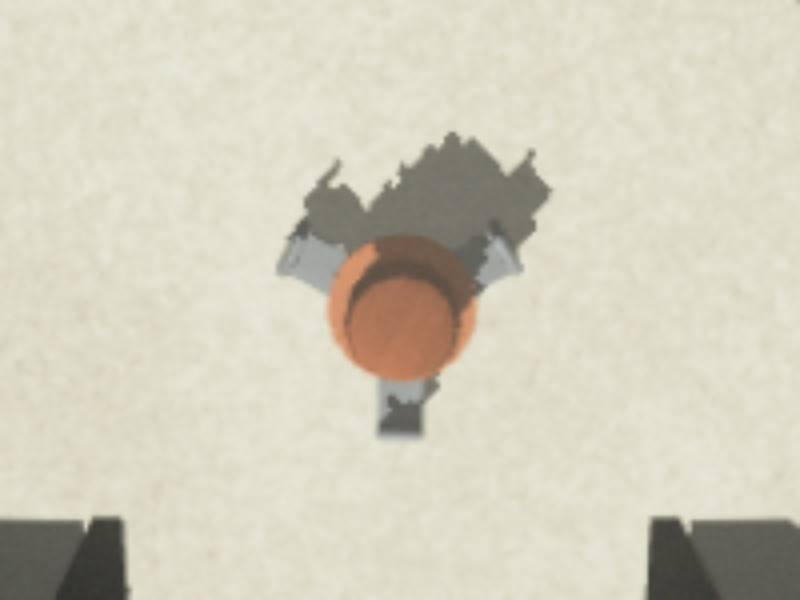

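The small round dish is centred and level on its trivet. Back to the stack.

```bash
python3 -m inch '-0.39 -0.8 -0.0 0 0 0.014;-0.39 -0.8 -0.0 0 0 0.014;-0.39 -0.8 -0.0 0 0 0.014;-0.39 -0.8 -0.0 0 0 0.014;-0.39 -0.8 -0.0 0 0 0.014;-0.39 -0.8 -0.0 0 0 0.014;-0.39 -0.8 -0.0 0 0 0.014;-0.39 -0.8 -0.0 0 0 0.014;-0.39 -0.8 -0.0 0 0 0.014'; python3 -c "
from h import *
p=camera_params('wrist'); im=snapshot('wrist'); cv2.imwrite('pics/w5.png',cv2.resize(im[150:300,220:420],(800,600))[:,:,::-1])
for d in landmark_of('wrist','dish_square_small')[:3]: print(d,wworld(d['uv'],.046,p))
for d in cut_out('wrist','dish_square_small')[:3]:
    W=np.array([wworld(q[::-1],.05,p) for q in np.argwhere(d['pixels'])])
    print(d['p'],d['rect'],cv2.minAreaRect((W*1e3).astype(np.float32)))
rows(.648,.270,.16,0)"
```

```text
clock: 9.2
tool_pos: [0.6469, 0.2696, 0.1541]
orientation: [179.8, 0.0, -44.8]
force: [-0.8, -0.6, 0.9]
opening: 0.0614
gripper_force: 0.0
{'uv': [241.2, 334.4], 'p': 0.84} [0.62940582 0.37390055]
{'uv': [312.8, 237.0], 'p': 0.82} [0.64690436 0.27173707]
0.67 [238.1, 312.9, 37.5, 51.9] ((615.2522583007812, 367.0860595703125), (23.15130615234375, 49.640113830566406), 23.66706085205078)
0.56 [273.0, 195.0, 80.8, 78.1] ((647.8970336914062, 271.5747375488281), (44.151798248291016, 44.671382904052734), 5.403972625732422)
row [-0.0038 -0.007  -0.0137] [ 0.0005  0.0003 -0.2497] j6 6.7 dyaw 44.9
```

View pics/w5.png

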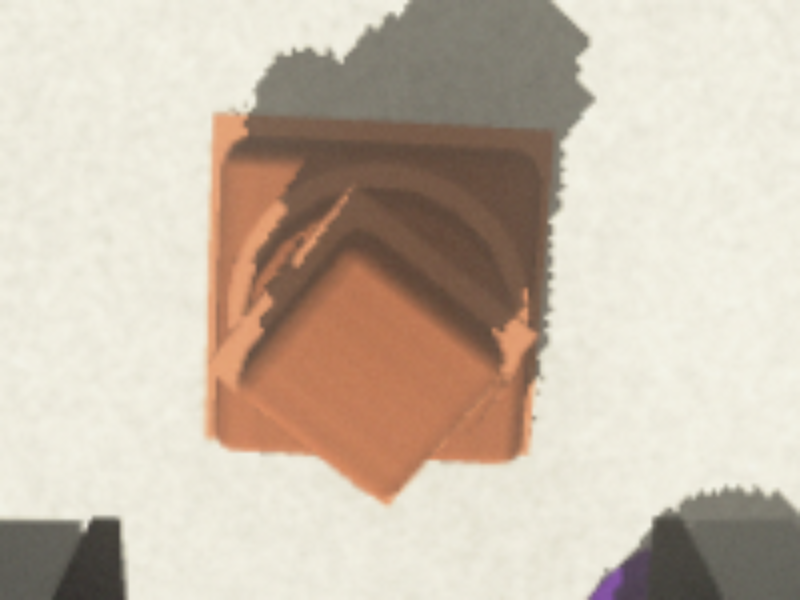

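Small square: centre (.648,.271), yaw about 5.4° (top face at crop (370,380)). Turning to match.

```bash
python3 -m inch '0 0 0.03 0 0 -0.279;0 0 0.03 0 0 -0.279;0 0 0.03 0 0 -0.279;0 0 0.03 0 0 -0.279;0 0 0.03 0 0 -0.279;0 0 0.03 0 0 -0.279;0 0 0.03 0 0 -0.279;0 0 0.03 0 0 -0.279;0 0 0.03 0 0 -0.279' -0.4; python3 -c "
from h import *
rows(.648,.271,.0555,5.4);rows(.648,.271,.0555,5.4)
p=camera_params('wrist'); im=snapshot('wrist')
for d in cut_out('wrist','dish_square_small')[:3]:
    W=np.array([wworld(q[::-1],.05,p) for q in np.argwhere(d['pixels'])])
    print(d['p'],d['rect'],cv2.minAreaRect((W*1e3).astype(np.float32)))
rows(.648,.271,.0555,5.4)"
```

```text
clock: 10.1
tool_pos: [0.6478, 0.2678, 0.1479]
orientation: [-180.0, -0.0, 5.0]
force: [-0.6, -0.3, -0.6]
opening: 0.0614
gripper_force: 0.0
row [ 0.0015 -0.0104  0.3081] [-0.    -0.    -0.002] j6 56.7 dyaw 0.4
row [ 0.0015 -0.0104  0.3081] [-0.    -0.    -0.002] j6 56.7 dyaw 0.4
0.89 [140.3, 215.2, 59.5, 62.3] ((630.4442749023438, 381.22308349609375), (37.69244384765625, 42.103721618652344), 59.1635627746582)
0.69 [282.3, 207.3, 59.2, 59.9] ((647.9217529296875, 272.2071228027344), (44.69841003417969, 43.36722946166992), 6.097280025482178)
row [ 0.0014 -0.0091  0.3078] [-0.    -0.    -0.002] j6 56.7 dyaw 0.4
```

```bash
python3 -m inch '0.001 -0.01 0.1 0 0 -0.003;0.001 -0.01 0.2 0 0 -0.003;0.001 -0.01 0.28 0 0 -0.003;0.001 -0.01 0.305 0 0 -0.003;0.001 -0.01 0.308 0 0 -0.003;0.001 -0.01 0.308 0 0 -0.003'; python3 -m inch '0 0 0 0 0 0;0 0 0 0 0 0;0 0 0 0 0 0;0 0 0 0 0 0;0 0 0 0 0 0;0 0 0 0 0 0' 1; python3 -c "
from h import *
o=get_obs();print(o['tool_pos'])"
```

```text
clock: 10.7
tool_pos: [0.6483, 0.272, 0.0558]
orientation: [180.0, -0.0, 5.8]
force: [0.2, 0.1, 1.1]
opening: 0.0612
gripper_force: 0.0
clock: 11.2
tool_pos: [0.6482, 0.2721, 0.0562]
orientation: [-180.0, -0.1, 5.9]
force: [-1.3, 0.1, 4.2]
opening: 0.0356
gripper_force: 30.0
[0.64820153 0.27214132 0.05619165]
```

```bash
python3 -m inch '0 0 -0.03 0 0 0;0 0 -0.1 0 0 0;0 0 -0.2 0 0 0;0 0 -0.3 0 0 0;0 0 -0.33 0 0 0;0 0 -0.33 0 0 0'; python3 -c "
from h import *
rows(.405,.1977,.15,.3)"
```

```text
clock: 11.7
tool_pos: [0.6496, 0.2729, 0.1588]
orientation: [-179.8, -0.3, 5.9]
force: [-1.3, -0.5, -0.4]
opening: 0.0357
gripper_force: 30.0
row [-0.8368  0.166   0.0241] [-0.001  -0.0018  0.031 ] j6 57.2 dyaw -5.6
```

```bash
python3 -m inch '-0.80 0.167 0.024 0 0 0.031;-0.80 0.167 0.024 0 0 0.031;-0.80 0.167 0.024 0 0 0.031;-0.80 0.167 0.024 0 0 0.031;-0.80 0.167 0.024 0 0 0.031;-0.80 0.167 0.024 0 0 0.031;-0.80 0.167 0.024 0 0 0.031;-0.80 0.167 0.024 0 0 0.031'; python3 tri.py trivet4_small .4157 .1977 0.3 w6.png; python3 -c "
from h import *
rows(.4157,.1977,.024,.3)"
```

```text
clock: 12.37
tool_pos: [0.4125, 0.1968, 0.1473]
orientation: [-180.0, -0.0, 0.4]
force: [1.2, 1.1, 0.1]
opening: 0.0358
gripper_force: 30.0
trivet4_small 0.94 [275.9, 183.3, 79.2, 60.7] prior px [315.6 222.3] [0.41410655 0.19896899] 0.46717868508488763 0.816657776724155
row [0.0035 0.0013 0.4111] [-0.0002 -0.0002  0.0001] j6 40.1 dyaw -0.0
```

View pics/w6.png

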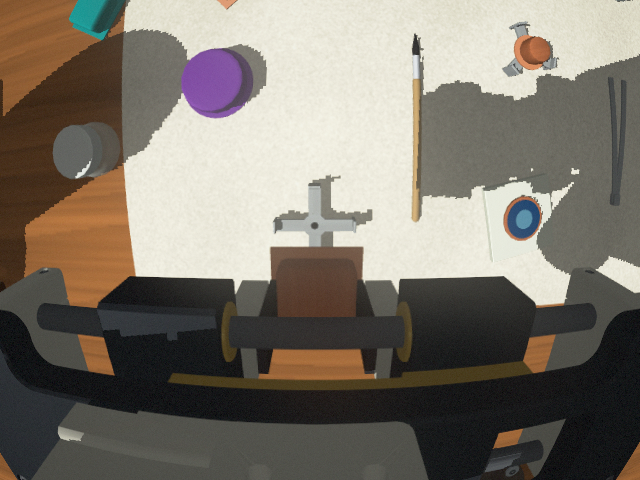

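The trivet centre hole is at (315,225) px and the dish is held square to it.

```bash
python3 -m inch '0 0 0.1 0 0 0;0 0 0.2 0 0 0;0 0 0.3 0 0 0;0 0 0.37 0 0 0;0 0 0.4 0 0 0;0 0 0.406 0 0 0;0 0 0.406 0 0 0;0 0 0.406 0 0 0'; python3 -c "
from h import *
rows(.4147,.198,.0225,.3);o=get_obs();print(o['tool_pos'],o['force'])"
```

```text
clock: 13.13
tool_pos: [0.4152, 0.1983, 0.026]
orientation: [-180.0, -0.1, 0.3]
force: [0.1, 0.1, -0.9]
opening: 0.0356
gripper_force: 30.0
row [-0.0016  0.0011  0.0118] [-0.0002 -0.0003 -0.0001] j6 40.1 dyaw 0.0
[0.41516928 0.19834057 0.02603786] [ 0.0705782   0.14253857 -0.9083183 ]
```

```bash
python3 -m inch '-0.001 0.001 0.005 0 0 0;-0.001 0.001 0.009 0 0 0;-0.001 0.001 0.012 0 0 0;-0.001 0.001 0.013 0 0 0;-0.001 0.001 0.013 0 0 0'
```

```text
clock: 13.55
tool_pos: [0.4142, 0.1977, 0.0221]
orientation: [-180.0, -0.0, 0.3]
force: [-1.7, -0.6, 5.1]
opening: 0.0355
gripper_force: 30.0
```

```bash
python3 -m inch '0 0 0 0 0 0;0 0 0 0 0 0;0 0 0 0 0 0;0 0 -0.08 0 0 0;0 0 -0.2 0 0 0;0 0 -0.33 0 0 0;0 0 -0.45 0 0 0;0 0 -0.45 0 0 0' -0.7; python3 -c "
from h import *
p=camera_params('wrist'); im=snapshot('wrist'); cv2.imwrite('pics/w7.png',cv2.resize(im[150:300,220:420],(800,600))[:,:,::-1])
rows(.648,.271,.15,-45)"
```

```text
clock: 14.22
tool_pos: [0.4171, 0.1998, 0.1633]
orientation: [-179.6, -0.5, 0.4]
force: [1.1, 0.1, -0.4]
opening: 0.0739
gripper_force: 0.0
row [ 0.7752 -0.2355  0.0399] [-0.0024 -0.001   0.2517] j6 40.1 dyaw -45.3
```

View pics/w7.png

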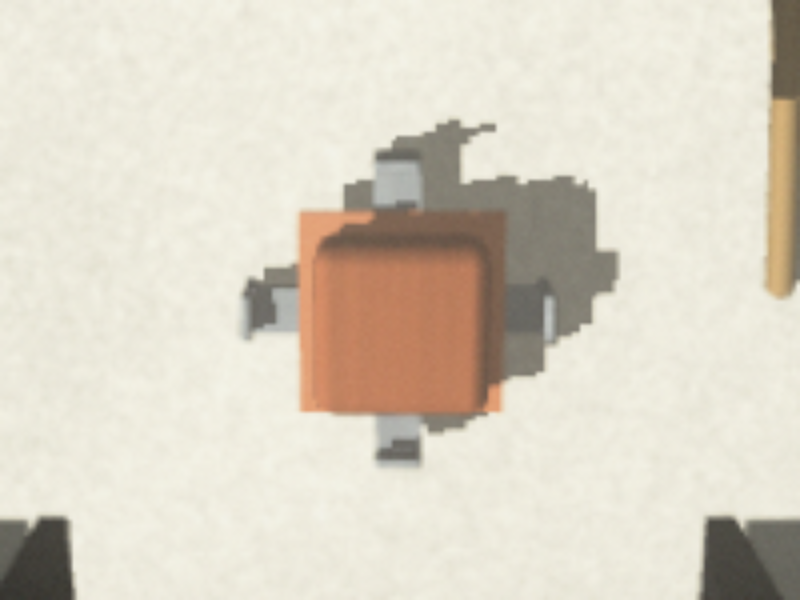

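The small square sits well centred and aligned. Next is the large round.

```bash
python3 -m inch '0.775 -0.235 0.02 0 0 0.25;0.775 -0.235 0.02 0 0 0.25;0.775 -0.235 0.02 0 0 0.25;0.775 -0.235 0.02 0 0 0.25;0.775 -0.235 0.02 0 0 0.25;0.775 -0.235 0.02 0 0 0.25;0.775 -0.235 0.02 0 0 0.25;0.775 -0.235 0.02 0 0 0.25;0.775 -0.235 0.02 0 0 0.25'; python3 -c "
from h import *
p=camera_params('wrist'); im=snapshot('wrist'); cv2.imwrite('pics/w8.png',cv2.resize(im[150:300,220:420],(800,600))[:,:,::-1])
for d in landmark_of('wrist','dish_round_large')[:3]: print(d,wworld(d['uv'],.024,p))
for t,z in (('dish_round_large',.026),('dish_square_large',.002)):
  for d in cut_out('wrist',t)[:3]:
    W=np.array([wworld(q[::-1],z,p) for q in np.argwhere(d['pixels'])])
    print(t,d['p'],d['rect'],cv2.minAreaRect((W*1e3).astype(np.float32)))
rows(.648,.271,.034,-45)"
```

```text
clock: 15.02
tool_pos: [0.6453, 0.2683, 0.1483]
orientation: [179.8, 0.0, -44.7]
force: [0.4, 0.2, -0.2]
opening: 0.0747
gripper_force: 0.0
{'uv': [310.7, 230.4], 'p': 0.73} [0.6471     0.27112986]
{'uv': [387.7, 317.0], 'p': 0.73} [0.54541058 0.27829175]
{'uv': [170.4, 260.0], 'p': 0.68} [0.71287119 0.37396517]
dish_round_large 0.96 [361.1, 283.6, 38.8, 36.9] ((563.4819946289062, 273.9089660644531), (29.723705291748047, 27.8485164642334), 48.13882827758789)
dish_round_large 0.75 [273.5, 189.3, 76.4, 78.3] ((646.9979248046875, 269.82928466796875), (59.76362228393555, 61.43866729736328), 45.306182861328125)
dish_round_large 0.65 [139.3, 228.0, 64.3, 64.7] ((712.0073852539062, 373.2001037597656), (55.73811721801758, 54.8146858215332), 12.68425178527832)
dish_square_large 0.76 [266.7, 177.2, 89.7, 92.1] ((647.327392578125, 271.4371337890625), (73.89157104492188, 75.6517105102539), 42.3679313659668)
dish_square_large 0.24 [556.5, 79.0, 32.5, 32.9] ((565.644775390625, 0.19255828857421875), (43.80574035644531, 31.941389083862305), 72.82974243164062)
row [ 0.0014 -0.011   0.3901] [-0.0002 -0.      0.002 ] j6 6.8 dyaw -0.4
```

View pics/w8.png

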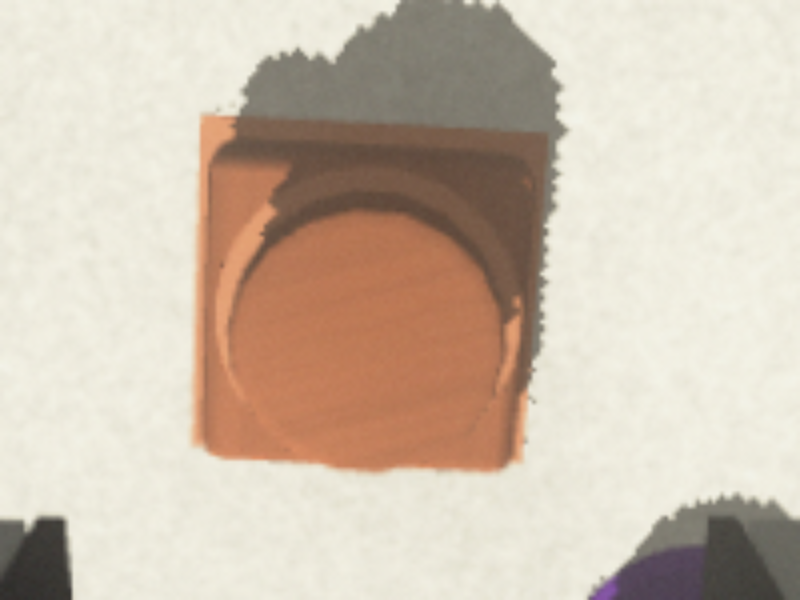

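The large round is centred at (.647,.2705), under crop (365,340). Descending to grip it.

```bash
python3 -m inch '0 -0.009 0.12 0 0 0;0 -0.009 0.24 0 0 0;0 -0.009 0.34 0 0 0;0 -0.009 0.38 0 0 0;0 -0.009 0.388 0 0 0;0 -0.009 0.388 0 0 0;0 -0.009 0.388 0 0 0'; python3 -m inch '0 0 0 0 0 0;0 0 0 0 0 0;0 0 0 0 0 0;0 0 0 0 0 0;0 0 0 0 0 0;0 0 0 0 0 0' 1;  python3 -m inch '0 0 -0.03 0 0 0;0 0 -0.1 0 0 0;0 0 -0.2 0 0 0;0 0 -0.32 0 0 0;0 0 -0.38 0 0 0;0 0 -0.38 0 0 0;0 0 -0.38 0 0 0'; python3 -c "
from h import *
rows(.441,-.215,.15,-73.5)"
```

```text
clock: 15.8
tool_pos: [0.6491, 0.2717, 0.0363]
orientation: [-179.8, -0.1, -44.7]
force: [-0.2, 0.1, 0.3]
opening: 0.0745
gripper_force: 0.0
clock: 16.3
tool_pos: [0.6482, 0.271, 0.0348]
orientation: [-180.0, -0.0, -44.7]
force: [-3.0, 0.7, 5.1]
opening: 0.0507
gripper_force: 30.0
clock: 16.88
tool_pos: [0.6485, 0.2713, 0.1499]
orientation: [-179.8, -0.0, -44.7]
force: [-0.1, -0.2, -1.3]
opening: 0.0513
gripper_force: 30.0
row [ 0.6493  1.6384 -0.0052] [-0.001   0.0002  0.1598] j6 6.7 dyaw -28.8
```

```bash
python3 -m inch '0.39 0.98 0 0 0 0.16;0.39 0.98 0 0 0 0.16;0.39 0.98 0 0 0 0.16;0.39 0.98 0 0 0 0.16;0.39 0.98 0 0 0 0.16;0.39 0.98 0 0 0 0.16;0.39 0.98 0 0 0 0.16;0.39 0.98 0 0 0 0.16;0.39 0.98 0 0 0 0.16'; python3 -c "
from h import *
rows(.441,-.215,.15,-73.5)"
```

```text
clock: 17.63
tool_pos: [0.5206, -0.0241, 0.1469]
orientation: [179.8, 0.0, -73.7]
force: [-1.5, 0.3, -1.3]
opening: 0.0511
gripper_force: 30.0
row [ 0.5363  0.4331 -0.0091] [ 0.0011  0.0002 -0.0012] j6 -2.6 dyaw 0.2
```

```bash
python3 -m inch '0.53 0.435 0 0 0 0;0.53 0.435 0 0 0 0;0.53 0.435 0 0 0 0;0.53 0.435 0 0 0 0;0.53 0.435 0 0 0 0;0.53 0.435 0 0 0 0;0.53 0.435 0 0 0 0'; python3 tri.py trivet3_large .4414 -.215 46.5 w9.png; python3 -c "
from h import *
rows(.441,-.215,.026,-73.5)"
```

```text
clock: 18.22
tool_pos: [0.4425, -0.2114, 0.147]
orientation: [179.9, 0.1, -73.8]
force: [0.6, 0.7, -0.3]
opening: 0.0506
gripper_force: 30.0
trivet3_large 0.73 [298.7, 173.6, 72.1, 77.2] prior px [317.1 223.1] [ 0.44019583 -0.21990426] 47.68926923080468 0.5434599694473278
row [0.0143 0.0141 0.4044] [ 0.0003  0.0002 -0.0004] j6 18.7 dyaw 0.1
```

View pics/w9.png

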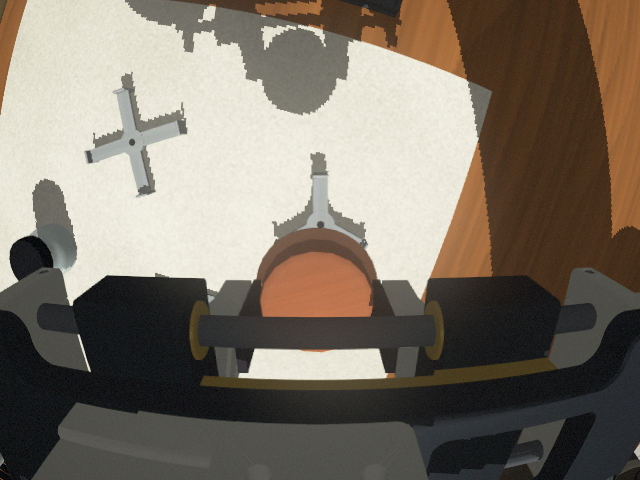

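The trivet centre hole shows at (320.5,224.5) px, while the top camera's estimate projects to (317,223).

```bash
python3 -c "
from h import *
print(wworld((320.5,224.5),.012))
rows(.4405,-.2155,.0265,-73.5)"
```

```text
[ 0.43992876 -0.21292577]
row [0.0155 0.0162 0.4028] [ 0.0003  0.0002 -0.0004] j6 18.7 dyaw 0.1
```

```bash
python3 -m inch '0.011 0.013 0.1 0 0 0;0.011 0.013 0.22 0 0 0;0.011 0.013 0.32 0 0 0;0.011 0.013 0.38 0 0 0;0.011 0.013 0.4 0 0 0;0.011 0.013 0.4 0 0 0;0.011 0.013 0.4 0 0 0'; python3 -c "
from h import *
rows(.4405,-.214,.0225,-73.5);o=get_obs();print(o['tool_pos'],o['force'])"
```

```text
clock: 18.9
tool_pos: [0.4423, -0.2135, 0.0284]
orientation: [180.0, -0.0, -73.4]
force: [-0.3, 0.2, -0.4]
opening: 0.0513
gripper_force: 30.0
row [-0.0001  0.0062  0.0196] [ 0.     -0.0001  0.0004] j6 19.3 dyaw -0.1
[ 0.44228457 -0.2134833   0.02837513] [-0.31581841  0.23782271 -0.40298815]
```

```bash
python3 -m inch '0 0.004 0.01 0 0 0;0 0.004 0.015 0 0 0;0 0.004 0.018 0 0 0;0 0.004 0.02 0 0 0;0 0.004 0.02 0 0 0;0 0.004 0.02 0 0 0'
```

```text
clock: 19.4
tool_pos: [0.4407, -0.2145, 0.0227]
orientation: [-179.9, -0.0, -73.5]
force: [-1.0, 1.5, 5.2]
opening: 0.0511
gripper_force: 30.0
```

```bash
python3 -m inch '0 0 0 0 0 0;0 0 0 0 0 0;0 0 0 0 0 0;0 0 -0.08 0 0 0;0 0 -0.2 0 0 0;0 0 -0.33 0 0 0;0 0 -0.45 0 0 0;0 0 -0.45 0 0 0' -1; python3 -c "
from h import *
p=camera_params('wrist'); im=snapshot('wrist'); cv2.imwrite('pics/w10.png',cv2.resize(im[150:300,220:420],(800,600))[:,:,::-1])
rows(.648,.271,.15,-47.6)"
```

```text
clock: 20.07
tool_pos: [0.4442, -0.2156, 0.1641]
orientation: [-179.4, -0.3, -73.4]
force: [2.0, -0.0, 0.4]
opening: 0.087
gripper_force: 0.0
row [-1.3587 -1.1159  0.0399] [-0.002  -0.0016 -0.1439] j6 19.4 dyaw 25.9
```

View pics/w10.png

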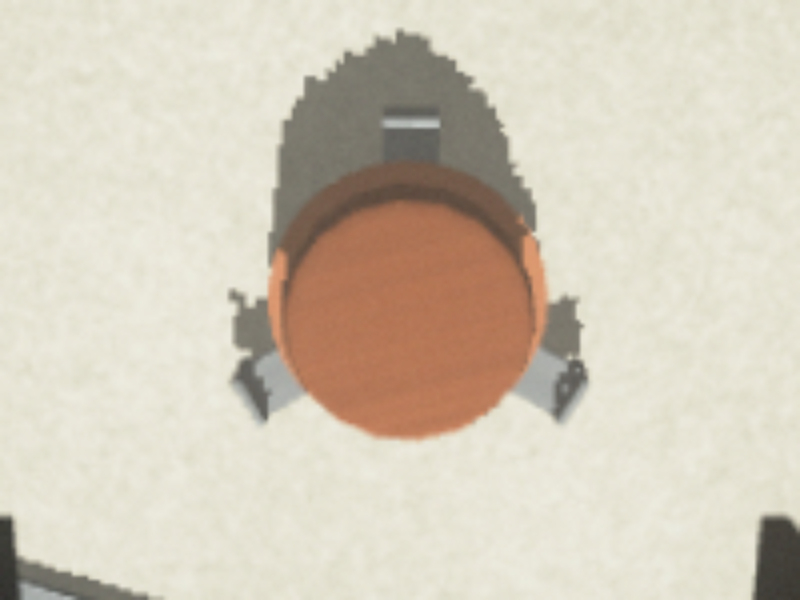

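The large round sits inside the three ends. Going back for the large square.

```bash
python3 -m inch '-0.8 -0.657 0.02 0 0 -0.144;-0.8 -0.657 0.02 0 0 -0.144;-0.8 -0.657 0.02 0 0 -0.144;-0.8 -0.657 0.02 0 0 -0.144;-0.8 -0.657 0.02 0 0 -0.144;-0.8 -0.657 0.02 0 0 -0.144;-0.8 -0.657 0.02 0 0 -0.144;-0.8 -0.657 0.02 0 0 -0.144;-0.8 -0.657 0.02 0 0 -0.144' -1; python3 -c "
from h import *
rows(.648,.271,.15,-47.6)"
```

```text
clock: 20.87
tool_pos: [0.5623, 0.075, 0.1496]
orientation: [179.9, 0.0, -47.4]
force: [0.3, -0.7, 0.5]
opening: 0.0878
gripper_force: 0.0
row [-0.2877 -0.6524 -0.0021] [0.0003 0.0001 0.0011] j6 15.2 dyaw -0.2
```

```bash
python3 -m inch '-0.288 -0.652 0 0 0 0;-0.288 -0.652 0 0 0 0;-0.288 -0.652 0 0 0 0;-0.288 -0.652 0 0 0 0;-0.288 -0.652 0 0 0 0;-0.288 -0.652 0 0 0 0;-0.288 -0.652 0 0 0 0;-0.288 -0.652 0 0 0 0'; python3 -c "
from h import *
p=camera_params('wrist'); im=snapshot('wrist')
for t,z in (('dish_square_large',.002),):
  for d in landmark_of('wrist',t)[:2]: print(d,wworld(d['uv'],0,p))
  for d in cut_out('wrist',t)[:3]:
    W=np.array([wworld(q[::-1],z,p) for q in np.argwhere(d['pixels'])])
    print(t,d['p'],d['rect'],cv2.minAreaRect((W*1e3).astype(np.float32)))
rows(.648,.271,.011,-47.6)"
```

```text
clock: 21.53
tool_pos: [0.6467, 0.2668, 0.1493]
orientation: [179.9, 0.0, -47.6]
force: [-0.2, -1.4, -0.1]
opening: 0.0872
gripper_force: 0.0
{'uv': [310.4, 227.1], 'p': 0.66} [0.64673393 0.272451  ]
dish_square_large 0.81 [267.3, 183.9, 86.8, 85.5] ((647.5556030273438, 270.76580810546875), (72.95789337158203, 74.73527526855469), 42.421756744384766)
row [-0.0103 -0.0143  0.4663] [ 0.0002  0.     -0.0004] j6 4.1 dyaw 0.1
```

```bash
python3 -m inch '-0.01 -0.014 0.12 0 0 0;-0.01 -0.014 0.25 0 0 0;-0.01 -0.014 0.37 0 0 0;-0.01 -0.014 0.44 0 0 0;-0.01 -0.014 0.464 0 0 0;-0.01 -0.014 0.464 0 0 0;-0.01 -0.014 0.464 0 0 0'; python3 -m inch '0 0 0 0 0 0;0 0 0 0 0 0;0 0 0 0 0 0;0 0 0 0 0 0;0 0 0 0 0 0;0 0 0 0 0 0' 1; python3 -c "
from h import *
print(get_obs()['tool_pos'])"; python3 -m inch '0 0 -0.03 0 0 0;0 0 -0.1 0 0 0;0 0 -0.2 0 0 0;0 0 -0.32 0 0 0;0 0 -0.44 0 0 0;0 0 -0.47 0 0 0;0 0 -0.47 0 0 0'; python3 -c "
from h import *
rows(.6140,-.2411,.15,-62.2)"
```

```text
clock: 22.27
tool_pos: [0.6493, 0.2721, 0.0132]
orientation: [-179.9, -0.0, -47.6]
force: [0.7, 1.4, 1.0]
opening: 0.0876
gripper_force: 0.0
clock: 22.77
tool_pos: [0.6487, 0.2725, 0.0129]
orientation: [-179.9, -0.0, -47.6]
force: [-1.6, -1.0, 5.7]
opening: 0.0637
gripper_force: 30.0
[0.64869804 0.27251901 0.0128623 ]
clock: 23.35
tool_pos: [0.6504, 0.2735, 0.1579]
orientation: [-179.6, -0.1, -47.6]
force: [0.0, -0.4, -1.4]
opening: 0.0635
gripper_force: 30.0
row [1.1844 1.2469 0.0184] [-0.0024 -0.0001  0.0813] j6 3.8 dyaw -14.6
```

```bash
python3 -m inch '0.8 0.842 0 0 0 0.081;0.8 0.842 0 0 0 0.081;0.8 0.842 0 0 0 0.081;0.8 0.842 0 0 0 0.081;0.8 0.842 0 0 0 0.081;0.8 0.842 0 0 0 0.081;0.8 0.842 0 0 0 0.081;0.8 0.842 0 0 0 0.081;0.8 0.842 0 0 0 0.081;0.8 0.842 0 0 0 0.081'; python3 -c "
from h import *
rows(.6140,-.2411,.15,-62.2)"
```

```text
clock: 24.18
tool_pos: [0.6222, -0.0789, 0.1516]
orientation: [179.9, 0.0, -62.4]
force: [0.0, 0.7, -1.6]
opening: 0.0633
gripper_force: 30.0
row [0.4665 0.2745 0.0056] [ 0.0007  0.0003 -0.0013] j6 17.0 dyaw 0.2
```

```bash
python3 -m inch '0.27 0.274 0 0 0 0;0.27 0.274 0 0 0 0;0.27 0.274 0 0 0 0;0.27 0.274 0 0 0 0;0.27 0.274 0 0 0 0'; python3 tri.py trivet4_large .614 -.241 27.76; python3 -c "
from h import *
rows(.6140,-.2411,.15,-62.2)"
```

```text
clock: 24.6
tool_pos: [0.5878, -0.1863, 0.1519]
orientation: [179.9, 0.1, -62.3]
force: [-0.2, 0.5, -2.4]
opening: 0.0638
gripper_force: 30.0
trivet4_large 0.86 [257.2, 90.5, 121.4, 121.5] prior px [317.6 151.4] [ 0.61247665 -0.2406966 ] 27.42323389961151 0.9368431464675191
row [0.2056 0.0132 0.0071] [0.0002 0.0002 0.0001] j6 27.1 dyaw -0.0
```

```bash
python3 -m inch '0.2 0.014 0 0 0 0.001;0.2 0.014 0 0 0 0.001;0.2 0.014 0.03 0 0 0.001;0.2 0.014 0.15 0 0 0.001;0.2 0.014 0.27 0 0 0.001;0.2 0.014 0.36 0 0 0.001;0.2 0.014 0.4 0 0 0.001;0.2 0.014 0.4 0 0 0.001;0.2 0.014 0.4 0 0 0.001'; python3 -c "
from h import *
rows(.6130,-.2409,.0245,-62.4);o=get_obs();print(o['tool_pos'],o['force'])"
```

```text
clock: 25.45
tool_pos: [0.6137, -0.2394, 0.0329]
orientation: [180.0, 0.0, -62.3]
force: [0.4, 0.4, -0.4]
opening: 0.0637
gripper_force: 30.0
row [0.0032 0.0043 0.0281] [0.0002 0.     0.0007] j6 32.1 dyaw -0.1
[ 0.61371611 -0.23944779  0.03293283] [ 0.35777181  0.39903409 -0.44652036]
```

```bash
python3 -m inch '0.002 0.003 0.01 0 0 0;0.002 0.003 0.018 0 0 0;0.002 0.003 0.024 0 0 0;0.002 0.003 0.027 0 0 0;0.002 0.003 0.027 0 0 0;0.002 0.003 0.027 0 0 0'
```

```text
clock: 25.95
tool_pos: [0.6128, -0.2413, 0.0251]
orientation: [-180.0, -0.0, -62.4]
force: [-0.1, -0.3, -2.0]
opening: 0.0636
gripper_force: 30.0
```

Not touching yet; a little lower.

```bash
python3 -m inch '0 0 0.002 0 0 0;0 0 0.005 0 0 0;0 0 0.007 0 0 0;0 0 0.007 0 0 0'
```

```text
clock: 26.28
tool_pos: [0.6129, -0.2414, 0.0247]
orientation: [-180.0, -0.1, -62.3]
force: [-5.3, 3.7, 13.6]
opening: 0.0638
gripper_force: 30.0
```

Contact made. Releasing, retreating and checking.

```bash
python3 -m inch '0 0 -0.004 0 0 0;0 0 -0.004 0 0 0;0 0 -0.004 0 0 0;0 0 -0.004 0 0 0;0 0 -0.08 0 0 0;0 0 -0.2 0 0 0;0 0 -0.33 0 0 0;0 0 -0.45 0 0 0;0 0 -0.5 0 0 0;0 0 -0.5 0 0 0' -1; python3 -c "
from h import *
p=camera_params('wrist'); im=snapshot('wrist'); a=cv2.resize(im[140:290,220:420],(400,300))
t=snapshot('top')
def c(u,v,r=38,rr=50): return cv2.resize(t[v-r:v+r,u-rr:u+rr],(400,300),interpolation=cv2.INTER_CUBIC)
m=np.vstack([np.hstack([a,c(467,296)]),np.hstack([c(263,313),c(353,233)])])
cv2.imwrite('pics/fin.png',m[:,:,::-1])
d=landmark_of('top','rinse_glass')[0]; print(toworld(d['uv'],0)); d=landmark_of('top','drying_tile')[0]; print(toworld(d['uv'],0))"
```

```text
clock: 27.12
tool_pos: [0.6151, -0.2419, 0.1779]
orientation: [-179.7, -0.3, -62.3]
force: [-0.1, -0.2, -0.6]
opening: 0.0876
gripper_force: 0.0
[0.71612801 0.1087068 ]
[0.71088892 0.10229397]
```

View pics/fin.png

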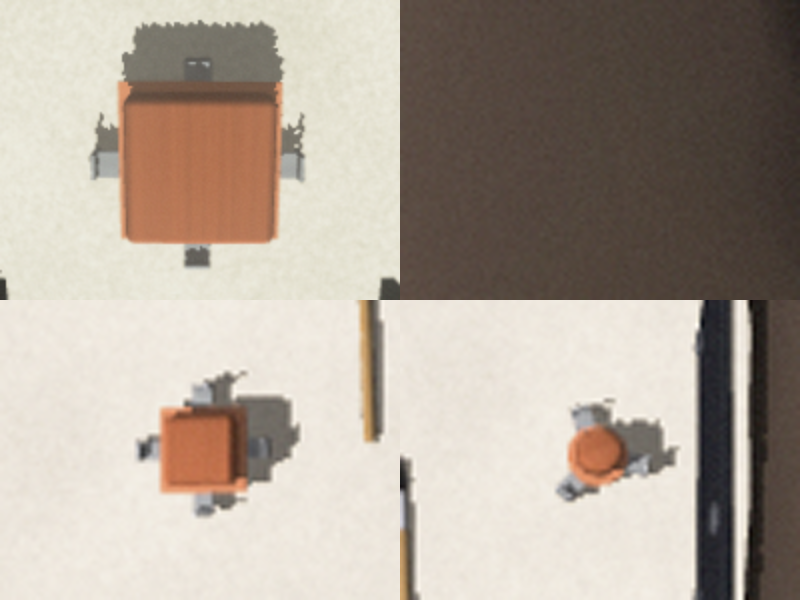

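The large square sits aligned and centred on its trivet, and both small dishes are centred on theirs. The arm hides the large round in the top view, but it was seen seated just after I placed it. Handing in.

```bash
python3 -m inch '0 0 0 0 0 0;0 0 0 0 0 0;0 0 0 0 0 0'; python3 -c "
from plant import *
print(close_job())"
```

```text
clock: 27.57
tool_pos: [0.6123, -0.2412, 0.1715]
orientation: [179.9, 0.1, -62.4]
force: [0.5, -0.4, 0.1]
opening: 0.0876
gripper_force: 0.0
the job is handed in; nothing more can be done
None
```

All four copper dishes are on their matching trivets, mouth down, centred and aligned in the pictures, and the job was handed in at about 28 s; no verdict came back, I kept clear of the glass and tile, and the tile was hidden behind the arm in the last check.

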